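# Collect the empty shower dispensers for refilling

## Task

Collect the three empty steel dispensers, the ones closed with a plain screw cap, for refilling: lower each gently, upright and all the way down, into the cup of its own size in the grey tray, the smallest into the smallest cup and the largest into the largest. The two dispensers with pump heads are still in use: leave them, the mirror and the scalp massager standing where they are, and knock nothing over.

Things in the scene. Friction and masses are not known exactly. Their poses are not given: they have to be found in the camera images.
- empty_small: small empty dispenser: round steel bottle 40 mm in diameter, standing upright, loose, about 60 g; straight sides up to 70 mm, then a shoulder, a short neck 28 mm thick, and a plain round steel screw cap 34 mm in diameter and 28 mm high (no spout); 112 mm tall in all. Origin: centre of its underside, z up. It can be lifted by the cap, which does not turn.
- empty_medium: medium empty dispenser: round steel bottle 54 mm in diameter, standing upright, loose, about 95 g; straight sides up to 82 mm, then a shoulder, a short neck 28 mm thick, and a plain round steel screw cap 34 mm in diameter and 28 mm high (no spout); 128 mm tall in all. Origin: centre of its underside, z up. It can be lifted by the cap, which does not turn.
- empty_large: large empty dispenser: round steel bottle 68 mm in diameter, standing upright, loose, about 140 g; straight sides up to 92 mm, then a shoulder, a short neck 28 mm thick, and a plain round steel screw cap 34 mm in diameter and 28 mm high (no spout); 142 mm tall in all. Origin: centre of its underside, z up. It can be lifted by the cap, which does not turn.
- pump_medium: medium dispenser still in use, to be left alone: steel bottle like the empty medium one (54 mm in diameter), but with a pump head instead of a cap: collar, thin stem and round press head with a spout that sticks out 50 mm to the side (its own -x); 151 mm tall in all, about 280 g, loose. Origin: centre of its underside, z up.
- pump_large: large dispenser still in use, to be left alone: steel bottle like the empty large one (68 mm in diameter), but with a pump head instead of a cap: collar, thin stem and round press head with a spout that sticks out 50 mm to the side (its own -x); 165 mm tall in all, about 460 g, loose. Origin: centre of its underside, z up.
- cup_small: small cup, for the small empty: round white plastic, open top, 45 mm high, 58 mm wide inside at the mouth tapering to 50 mm at its flat floor, 64 mm wide outside. Origin: centre of its underside; inner floor 4 mm above it. The three cups stand in a row along their y axes, 105 mm apart, in any order, in a grey tray 326 x 112 mm with an 18 mm rim and low end handles. All fixed.
- cup_medium: medium cup, for the medium empty: round white plastic, open top, 45 mm high, 72 mm wide inside at the mouth tapering to 64 mm at its flat floor, 78 mm wide outside. Origin: centre of its underside; inner floor 4 mm above it. The three cups stand in a row along their y axes, 105 mm apart, in any order, in a grey tray 326 x 112 mm with an 18 mm rim and low end handles. All fixed.
- cup_large: large cup, for the large empty: round white plastic, open top, 45 mm high, 86 mm wide inside at the mouth tapering to 78 mm at its flat floor, 92 mm wide outside. Origin: centre of its underside; inner floor 4 mm above it. The three cups stand in a row along their y axes, 105 mm apart, in any order, in a grey tray 326 x 112 mm with an 18 mm rim and low end handles. All fixed.
- mirror: small grey plastic mirror, to be left alone: round mirror 116 mm in diameter leaning back in a fork on a round foot 96 mm wide, about 170 mm tall, 300 g, loose. Origin: centre of the underside of its foot, z up.
- massager: scalp massager, to be left alone: lavender silicone dome 78 mm wide with a knob on top, 58 mm tall, standing on its bristles, 85 g, loose. Origin: centre of its underside, z up.
Mind the look-alikes: they are no part of the job. What is shaped like the empty_medium but purple is not meant. What is shaped like the empty_small but pink is not meant.

How it is judged:
By the outcome, as a careful person would: the job done as asked, in the order asked, and still so for the second after the job is handed in, with the robot touching nothing.
It also fails if it takes over 80 s, if anything falls off the work surface, if the arm or the gripper's body presses on something with over 40 N, if the wrist force passes 120 N, or if a joint passes its speed limit or range.

## Robot

A 6-joint arm with a two-finger parallel gripper is mounted at the origin on the work surface. World frame = base frame: x ahead of the robot, y to its left, z up, the work surface at z = 0. Lengths are in m, angles in rad, forces in N, time in s.
With the tool pointing down it reaches from about 0.35 to 0.85 m from the base axis. Payload 8.1 kg.
Tool frame: the origin (TCP) lies on the front face of the gripper's body, between the roots of the fingers; the fingertips stand 73 mm ahead of it and the grasp point (between the pads) lies 54 mm ahead of it; z points along the fingers, y is the line along which they close (so a half turn about z gives the same grasp; the last joint's range is limited). The gripper opens to 85 mm and grips with 20 to 120 N. Pads are 22 mm wide; open, the fingers measure 114 mm over their backs; the gripper's body (76 mm by 85 mm) begins 54 mm behind the grasp point. The pads swing forward as they close: fully open they stand 13 mm farther back than shut.
Start: joints at [-1.23, 0.13, 1.488, -0, 1.523, -0.085], TCP at [0.248, -0.546, 0.304] pointing down, gripper open.
Joint ranges: [-2.96, 2.96], [-0.89, 2.26], [0.02, 2.5], [-1.34, 4.48], [0, 2.73], [-2.66, 2.66]. Speed limits (rad/s): [2.39, 2.39, 2.79, 3.14, 3.14, 3.14].

## Interface

Orientations are given as a rotation vector (axis times angle).
In Python, from cell import ctrl gives the robot as it stands.
- The arm moves only by the tool drive_tool, never from a script. Its argument "moves" is a list that holds one entry, the list of rows, each a list of 6 numbers: the shift along the tool's x, y, z as a fraction of full scale, then the turn, a rotation vector about the tool's x, y, z as a fraction of full scale. In form: [[[tx, ty, tz, wx, wy, wz], ...]]. A call has 1 to 20 rows; each row is the pose to reach, as a shift and turn from the pose commanded when the call began, along the tool's axes at that moment, turning the shorter way round; what a row does not reach only later rows make up. Full scale, the value 1, is 0.15 m for a shift and 180 degrees for a turn. A row lasts 1/12 s, in which the tool goes at most 41.7 mm and 7.16 degrees, less where a joint would pass 70% of its speed; a pose out of reach is approached as far as the arm can. A call with a number of a shift or a turn outside -1 to 1 is refused whole. A call with a gripper value outside its range is refused whole. "claw" is the closure, from -1 (fully open) to 1 (shut), set as the call begins (left out, the last holds). The fingers move at their own pace and stop on an object; the grip force is fixed at half the most. Time passes only in rows, so rows that repeat a pose let the fingers close. It gives the time, the measured TCP pose, the force, the opening and the grip force at its end, in the units of the state.
- ctrl.sense(): the state, without advancing time (a new reading comes with each control period).
- ctrl.get_image(name): name is "side" or "top"; returns a dict with "pixels" (400x640x3 uint8, blue, green, red), "fx", "fy", "cx", "cy" (pixels), "dist" ([k1, k2, p1, p2, k3] as OpenCV has them; the pictures are not rectified), "cam_to_world" (4x4, takes a point from camera to world coordinates). Camera axes: x right, y up, looking along -z (the intrinsics and any distortion apply to the point x, -y, -z); pixel columns grow to the right and rows downward; lengths in m; the calibration is good to about 2 mm. A picture is of the moment at which its call begins. There is no depth.
- ctrl.sign_off(): hands the job in; it is judged then, once.
The state is a dict: "time_s": time; "q": joint angles; "dq": joint speeds; "joint_efforts": joint torques, N m; "tool_pos": TCP position; "eef_rot": TCP orientation; "ft_force": force on the tool from outside, world axes, zero at the start; "torque": the same for the moment, N m; "opening": finger opening in m; "gripper_force": force on a finger pad.
Only numpy, scipy, OpenCV 4.12 (cv2) and the standard library are available. Lean on these libraries where they do the work, as an engineer would, in place of code of your own. Each camera call takes 0.05 s, during which the arm holds its last target. There are 200 camera calls.

## Working session

There is one attempt and no reset: what is moved stays moved. The work goes in short steps, Python scripts to look and compute and a tool call to move; the robot and the scene stay as the last step left them, time stands still between calls to the robot, and variables do not carry over. Pictures are saved under pics/ and viewed, at most 14 in all, crops included, and the job is handed in when it is done.

Besides the shell and the picture viewer there is one more tool, called in YAML: its name, and indented under it one key for each argument. drive_tool: Moves the arm, as the interface text tells. Its arguments: {"type":"object","properties":{"moves":{"type":"array","items":{"type":"array","items":{"type":"array","items":{"type":"number","minimum":-1,"maximum":1}}}},"claw":{"type":"number"}},"required":["moves"]}

```bash
ls; mkdir -p pics
python3 - <<'E'
from cell import ctrl
import cv2,pickle
for n in("side","top"):
    d=ctrl.get_image(n);cv2.imwrite(f"pics/{n}0.png",d["pixels"]);pickle.dump(d,open(f"{n}0.pkl","wb"))
    print(n,d["fx"],d["fy"],d["cx"],d["cy"],d["dist"],d["cam_to_world"])
print(ctrl.sense())
E
```

```text
pics
side 480.26866815749906 480.26866815749906 330.2716818403929 190.84342573794933 [-0.13987244  0.          0.          0.          0.        ] [[-0.86906737  0.30942245 -0.38597882 -0.00704786]
 [-0.4945275  -0.52317832  0.69406556  0.93942669]
 [ 0.01282372  0.79406687  0.60769512  0.85122149]
 [ 0.          0.          0.          1.        ]]
top 428.54873597919004 428.54873597919004 317.7844722796063 198.00303354553398 [0.00595541 0.         0.         0.         0.        ] [[-2.67831410e-02  9.96179815e-01 -8.31170285e-02  3.86171298e-01]
 [-9.99592911e-01 -2.75069324e-02 -7.57501702e-03 -6.58758320e-04]
 [-9.83237353e-03  8.28803097e-02  9.96511003e-01  1.21237598e+00]
 [ 0.00000000e+00  0.00000000e+00  0.00000000e+00  1.00000000e+00]]
{'time_s': 0.1, 'q': array([-1.23041618e+00,  1.31103052e-01,  1.48915305e+00,  1.05113651e-05,
        1.52300847e+00, -8.53845996e-02]), 'dq': array([-0.00084932, -0.00102543, -0.00133891, -0.00144452,  0.00135902,
        0.0006589 ]), 'joint_efforts': array([ 7.07133750e-04, -5.70953858e+01, -5.01939905e+01, -2.37578115e-04,
        8.08996410e-03, -1.11281743e-04]), 'tool_pos': array([ 0.24771836, -0.54607048,  0.30294835]), 'eef_rot': array([-3.06905226e+00, -6.63398230e-01,  3.17408168e-04]), 'ft_force': array([ 0.12643927, -0.47392691, -0.48877424]), 'torque': array([-0.04210883, -0.02293156,  0.0096563 ]), 'gripper_force': 0.0, 'opening': 0.08552149989444374}
```

View pics/side0.png

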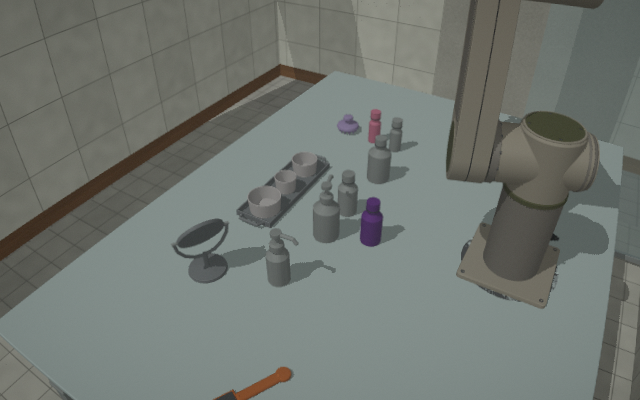

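View pics/top0.png

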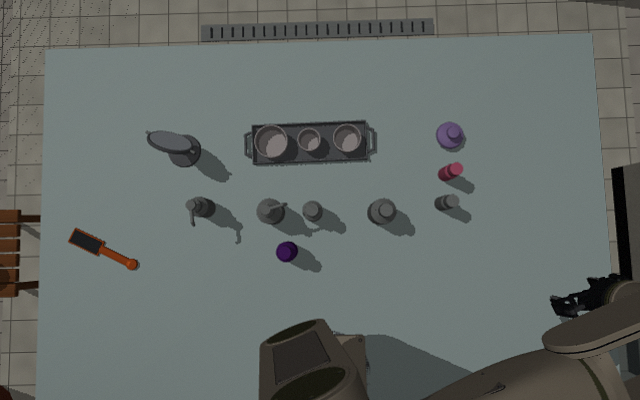

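The top view shows the tray with its cups at about (271,141) large, (309,140) small and (347,138) medium. The capped steel bottles are at (312,211) medium, (382,211) large and (447,202) small. The pump bottles are at (200,207) and (271,211). The side view shows the same objects. I'll enlarge crops of both.

Run:
```python
import cv2,pickle
t=pickle.load(open("top0.pkl","rb"))["pixels"];s=pickle.load(open("side0.pkl","rb"))["pixels"]
cv2.imwrite("pics/topc.png",cv2.resize(t[110:240,235:475],(720,390),interpolation=cv2.INTER_CUBIC))
cv2.imwrite("pics/sidec.png",cv2.resize(s[100:260,230:430],(800-50*0,640))[:600] if 0 else cv2.resize(s[105:255,230:420],(760,600),interpolation=cv2.INTER_CUBIC))
```

```text
(no output)
```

View pics/topc.png

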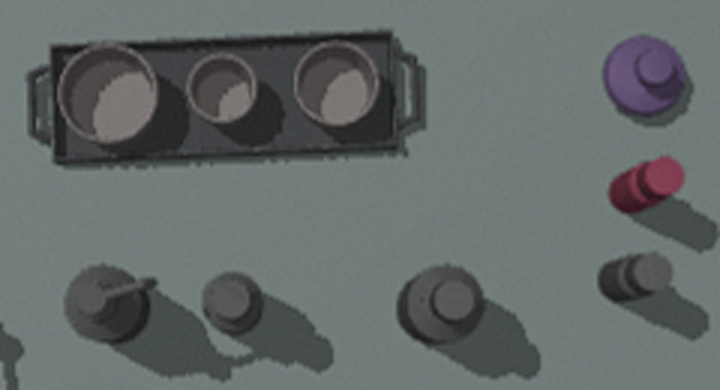

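View pics/sidec.png

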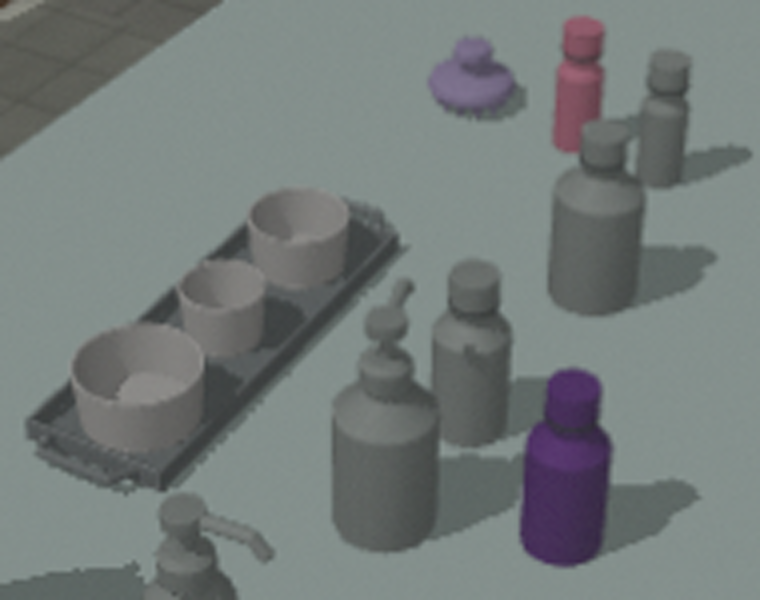

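The crops give the cap tops (top crop: medium 234,297; large 455,300; small 654,271) and the cup rims (large 108,93; small 222,89; medium 336,83). The matching side crop points are 475,276; 604,135; 670,63; and 139,363; 222,287; 298,216.

```bash
cat > geo.py <<'E'
import numpy as np,cv2,pickle
C={n:pickle.load(open(f"{n}0.pkl","rb")) for n in("side","top")}
def ray(n,uv):
    d=C[n];K=np.array([[d["fx"],0,d["cx"]],[0,d["fy"],d["cy"]],[0,0,1]])
    x,y=cv2.undistortPoints(np.array([[uv]],float),K,np.array(d["dist"],float))[0,0]
    T=np.array(d["cam_to_world"]);v=T[:3,:3]@[x,-y,-1];return T[:3,3],v/np.linalg.norm(v)
def tri(t,s):
    (a,u),(b,v)=ray("top",t),ray("side",s)
    k=np.linalg.lstsq(np.c_[u,-v],b-a,rcond=None)[0];p,q=a+k[0]*u,b+k[1]*v
    return (p+q)/2,np.linalg.norm(p-q)
def atz(n,uv,z):
    a,u=ray(n,uv);return a+u*(z-a[2])/u[2]
def proj(n,P):
    d=C[n];T=np.linalg.inv(np.array(d["cam_to_world"]));p=T[:3,:3]@P+T[:3,3]
    K=np.array([[d["fx"],0,d["cx"]],[0,d["fy"],d["cy"]],[0,0,1]])
    return cv2.projectPoints(np.array([[p[0],-p[1],-p[2]]]),np.zeros(3),np.zeros(3),K,np.array(d["dist"],float))[0][0,0]
E
python3 - <<'E'
from geo import *
np.set_printoptions(precision=4,suppress=True)
for n,t,s,z in[("capM",(234,297),(475,276),.128),("capL",(455,300),(604,135),.142),("capS",(654,271),(670,63),.112),("cupL",(108,93),(139,363),.048),("cupS",(222,89),(222,287),.048),("cupM",(336,83),(298,216),.048),("pumpL",(95,298),(386,318),.165)]:
    t=(np.array(t)+.5)/3-.5+[235,110];s=(np.array(s)+.5)/4-.5+[230,105]
    print(n,*tri(t,s),atz("top",t,z)[:2],atz("side",s,z)[:2])
E
```

```text
capM [0.4501 0.0214 0.1249] 0.0001313979444094414 [0.4499 0.0213] [0.4482 0.0253]
capL [ 0.4426 -0.1629  0.139 ] 0.001959058566137893 [ 0.4415 -0.1628] [ 0.4416 -0.1578]
capS [ 0.464  -0.3393  0.1079] 0.0009644737520109859 [ 0.4633 -0.3382] [ 0.4618 -0.3319]
cupL [0.645  0.1336 0.0508] 5.847789644516616e-05 [0.6456 0.1339] [0.6473 0.1309]
cupS [0.6468 0.0293 0.0487] 0.0014085390287132253 [0.6463 0.029 ] [0.6481 0.0286]
cupM [ 0.649  -0.0757  0.0489] 0.000709189793215691 [ 0.6489 -0.0759] [ 0.6501 -0.0768]
pumpL [0.451  0.1348 0.1627] 0.001966200778421611 [0.45  0.134] [0.4504 0.1377]
```

drive_tool:
  moves:
    - [[0.05,-0.02,0,0,0,0.01],[0.17,-0.06,0,0,0,0.03],[0.33,-0.11,0,0,0,0.05],[0.5,-0.17,0,0,0,0.07],[0.67,-0.22,0,0,0,0.09],[0.83,-0.28,0,0,0,0.11],[0.95,-0.32,0,0,0,0.13],[1,-0.333,0,0,0,0.1355],[1,-0.333,0,0,0,0.1355],[1,-0.333,0,0,0,0.1355]]
  claw: -0.3

```text
time_s: 0.93
tool_pos: [0.3639, -0.4387, 0.3035]
eef_rot: [-3.141, -0.003, 0.001]
ft_force: [-0.2, 0.5, 0.3]
opening: 0.0555
gripper_force: 0.0
```

drive_tool:
  moves:
    - [[0.05,-0.05,0,0,0,0],[0.18,-0.18,0,0,0,0],[0.34,-0.35,0,0,0,0],[0.5,-0.51,0,0,0,0],[0.6,-0.62,0,0,0,0],[0.66,-0.678,0,0,0,0],[0.66,-0.678,0.1,0,0,0],[0.66,-0.678,0.25,0,0,0],[0.66,-0.678,0.4,0,0,0],[0.66,-0.678,0.4,0,0,0],[0.66,-0.678,0.4,0,0,0]]

```text
time_s: 1.85
tool_pos: [0.4617, -0.3372, 0.2425]
eef_rot: [-3.139, 0.001, 0.005]
ft_force: [-0.2, 0.1, 0.4]
opening: 0.0554
gripper_force: 0.0
```

Run:
```python
from cell import ctrl
import cv2
t=ctrl.get_image("top")["pixels"];s=ctrl.get_image("side")["pixels"]
a=cv2.resize(t[140:260,390:510],(390,390),interpolation=cv2.INTER_CUBIC);b=cv2.resize(s[60:180,340:460],(390,390),interpolation=cv2.INTER_CUBIC)
cv2.imwrite("pics/a1.png",cv2.hconcat([a,b]))
```

```text
(no output)
```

View pics/a1.png

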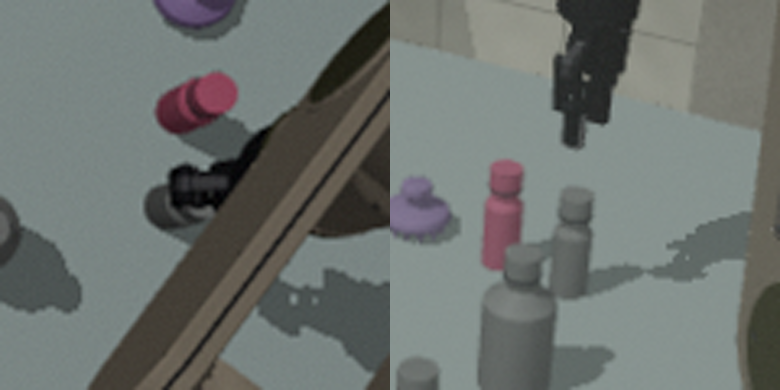

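The gripper is above the small bottle (side crop: fingers at 573,140, cap at 575,203). I'll go down and grip.

drive_tool:
  moves:
    - [[0,0,0.06,0,0,0],[0,0,0.14,0,0,0],[0,0,0.22,0,0,0],[0,0,0.3,0,0,0],[0,0,0.38,0,0,0],[0,0,0.46,0,0,0],[0,0,0.53,0,0,0],[0,0,0.58,0,0,0],[0,0,0.59,0,0,0],[0,0,0.59,0,0,0],[0,0,0.59,0,0,0]]

```text
time_s: 2.87
tool_pos: [0.4631, -0.3375, 0.1558]
eef_rot: [3.141, 0.0, 0.001]
ft_force: [0.7, 0.2, 0.3]
opening: 0.0551
gripper_force: 0.0
```

drive_tool:
  moves:
    - [[0,0,0,0,0,0],[0,0,0,0,0,0],[0,0,0,0,0,0],[0,0,0,0,0,0],[0,0,0,0,0,0],[0,0,0,0,0,0],[0,0,0,0,0,0],[0,0,0,0,0,0]]
  claw: 1

```text
time_s: 3.53
tool_pos: [0.4634, -0.3377, 0.1566]
eef_rot: [3.14, 0.0, 0.003]
ft_force: [-0.3, 0.4, 5.7]
opening: 0.0323
gripper_force: 60.0
```

drive_tool:
  moves:
    - [[0,0,-0.03,0,0,0],[0,0,-0.1,0,0,0],[0,0,-0.2,0,0,0],[0,0,-0.32,0,0,0],[0,0,-0.45,0,0,0],[0,0,-0.6,0,0,0],[0,0,-0.75,0,0,0],[0,0,-0.87,0,0,0],[0,0,-0.95,0,0,0],[0,0,-1,0,0,0],[0,0,-1,0,0,0]]

```text
time_s: 4.45
tool_pos: [0.4632, -0.3376, 0.3074]
eef_rot: [3.14, 0.0, 0.003]
ft_force: [0.1, 0.2, -0.7]
opening: 0.0323
gripper_force: 59.5
```

drive_tool:
  moves:
    - [[0.04,-0.05,0,0,0,0],[0.12,-0.15,0,0,0,0],[0.21,-0.27,0,0,0,0],[0.3,-0.4,0,0,0,0],[0.39,-0.53,0,0,0,0],[0.47,-0.66,0,0,0,0],[0.53,-0.78,0,0,0,0],[0.57,-0.89,0,0,0,0],[0.6,-0.97,0,0,0,0],[0.6,-1,0,0,0,0],[0.6,-1,0,0,0,0]]

```text
time_s: 5.37
tool_pos: [0.5526, -0.186, 0.3043]
eef_rot: [-3.141, -0.003, 0.003]
ft_force: [0.6, -0.2, 0.0]
opening: 0.0324
gripper_force: 59.5
```

drive_tool:
  moves:
    - [[0.04,-0.05,0,0,0,0],[0.12,-0.15,0,0,0,0],[0.21,-0.27,0,0,0,0],[0.3,-0.4,0,0,0,0],[0.39,-0.53,0,0,0,0],[0.47,-0.66,0,0,0,0],[0.53,-0.78,0,0,0,0],[0.57,-0.89,0,0,0,0],[0.6,-0.97,0,0,0,0],[0.6,-1,0,0,0,0],[0.6,-1,0,0,0,0]]

```text
time_s: 6.28
tool_pos: [0.6428, -0.0367, 0.3052]
eef_rot: [-3.142, -0.001, 0.0]
ft_force: [-0.1, 0.2, -0.5]
opening: 0.0322
gripper_force: 59.5
```

drive_tool:
  moves:
    - [[0,-0.04,0,0,0,0],[0.01,-0.12,0,0,0,0],[0.02,-0.22,0,0,0,0],[0.03,-0.32,0,0,0,0],[0.03,-0.4,0,0,0,0],[0.03,-0.432,0.04,0,0,0],[0.03,-0.432,0.15,0,0,0],[0.03,-0.432,0.27,0,0,0],[0.03,-0.432,0.37,0,0,0],[0.03,-0.432,0.45,0,0,0],[0.03,-0.432,0.5,0,0,0],[0.03,-0.432,0.5,0,0,0],[0.03,-0.432,0.5,0,0,0]]

```text
time_s: 7.37
tool_pos: [0.6472, 0.0276, 0.2303]
eef_rot: [3.142, 0.0, -0.001]
ft_force: [0.1, 0.6, -0.8]
opening: 0.0319
gripper_force: 59.5
```

Run:
```python
from cell import ctrl
import cv2
t=ctrl.get_image("top")["pixels"];s=ctrl.get_image("side")["pixels"]
a=cv2.resize(t[90:210,240:360],(390,390),interpolation=cv2.INTER_CUBIC);b=cv2.resize(s[110:230,230:350],(390,390),interpolation=cv2.INTER_CUBIC)
cv2.imwrite("pics/a2.png",cv2.hconcat([a,b]));print(ctrl.sense()["tool_pos"])
```

```text
[0.64789527 0.02753913 0.23175542]
```

View pics/a2.png

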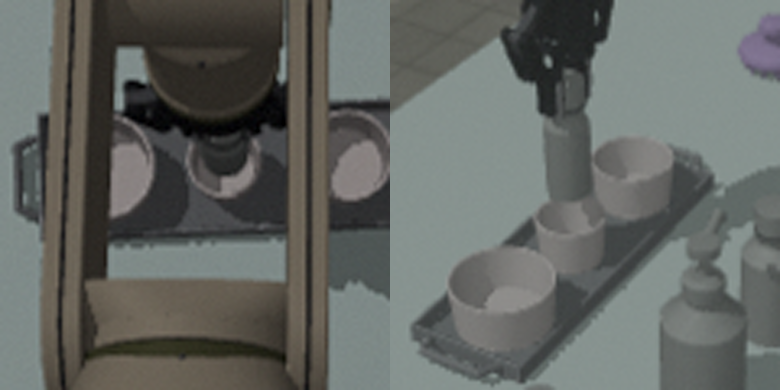

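The small bottle hangs over the small cup (side crop: bottle axis at 569, rim centre at about 571,225). I'll check the numbers.

Run:
```python
from geo import *
f=lambda n,P,o,ox:(proj(n,np.array(P))-o)*3.25+[ox,0]
for z in(.0745,.14): print("bottle side",f("side",(.6475,.0276,z),[230,110],390),"top",f("top",(.6475,.0276,z),[240,90],0))
for xy in((.647,.029),(.645,.029)): print("cup side",f("side",(*xy,.049),[230,110],390),"top",f("top",(*xy,.049),[240,90],0))
```

```text
bottle side [569.06952809 190.63246852] top [223.80561627 151.86490813]
bottle side [565.75179357 127.0518915 ] top [221.24693906 133.00666519]
cup side [569.91186226 215.38806017] top [223.09002909 159.2705486 ]
cup side [571.80064271 216.0633045 ] top [223.1491048  161.59388104]
```

drive_tool:
  moves:
    - [[-0.007,-0.007,0.03,0,0,0],[-0.007,-0.007,0.08,0,0,0],[-0.007,-0.007,0.14,0,0,0],[-0.007,-0.007,0.2,0,0,0],[-0.007,-0.007,0.26,0,0,0],[-0.007,-0.007,0.31,0,0,0],[-0.007,-0.007,0.35,0,0,0],[-0.007,-0.007,0.38,0,0,0],[-0.007,-0.007,0.4,0,0,0],[-0.007,-0.007,0.41,0,0,0],[-0.007,-0.007,0.41,0,0,0],[-0.007,-0.007,0.41,0,0,0]]

```text
time_s: 8.47
tool_pos: [0.6465, 0.0286, 0.1693]
eef_rot: [3.142, 0.0, 0.001]
ft_force: [-0.1, -0.3, 0.1]
opening: 0.0321
gripper_force: 59.5
```

drive_tool:
  moves:
    - [[0,0,0.006,0,0,0],[0,0,0.012,0,0,0],[0,0,0.018,0,0,0],[0,0,0.018,0,0,0],[0,0,0.018,0,0,0]]

```text
time_s: 8.88
tool_pos: [0.6462, 0.0286, 0.1662]
eef_rot: [-3.142, -0.0, 0.0]
ft_force: [-0.2, -0.4, -0.9]
opening: 0.0319
gripper_force: 59.5
```

drive_tool:
  moves:
    - [[0,0,0.005,0,0,0],[0,0,0.01,0,0,0],[0,0,0.013,0,0,0],[0,0,0.013,0,0,0]]

```text
time_s: 9.22
tool_pos: [0.6464, 0.0286, 0.1647]
eef_rot: [3.142, 0.0, 0.001]
ft_force: [-0.9, 0.4, 1.8]
opening: 0.0323
gripper_force: 59.9
```

drive_tool:
  moves:
    - [[0,0,0.005,0,0,0],[0,0,0.01,0,0,0],[0,0,0.01,0,0,0]]

```text
time_s: 9.47
tool_pos: [0.647, 0.0286, 0.1647]
eef_rot: [3.142, 0.0, 0.003]
ft_force: [-2.8, 0.0, 10.6]
opening: 0.0321
gripper_force: 60.8
```

Floor contact came where expected, with the bottle's underside at about 8 mm. I'll release and rise.

drive_tool:
  moves:
    - [[0,0,0,0,0,0],[0,0,0,0,0,0],[0,0,0,0,0,0],[0,0,0,0,0,0],[0,0,0,0,0,0],[0,0,0,0,0,0]]
  claw: -0.3

```text
time_s: 9.97
tool_pos: [0.6461, 0.0286, 0.1624]
eef_rot: [-3.142, -0.0, 0.001]
ft_force: [-0.4, 0.4, 0.0]
opening: 0.0557
gripper_force: 0.0
```

drive_tool:
  moves:
    - [[0,0,-0.04,0,0,0],[0,0,-0.1,0,0,0],[0,0,-0.18,0,0,0],[0,0,-0.28,0,0,0],[0,0,-0.4,0,0,0],[0,0,-0.5,0,0,0],[0,0,-0.58,0,0,0],[0,0,-0.6,0,0,0],[0,0,-0.6,0,0,0]]

```text
time_s: 10.72
tool_pos: [0.6471, 0.0286, 0.255]
eef_rot: [3.141, 0.0, 0.005]
ft_force: [0.4, -0.1, 0.1]
opening: 0.0555
gripper_force: 0.0
```

drive_tool:
  moves:
    - [[-0.05,0,0,0,0,0],[-0.15,0,0,0,0,0],[-0.27,0.01,0,0,0,0],[-0.4,0.02,0,0,0,0],[-0.55,0.03,0,0,0,0],[-0.7,0.04,0,0,0,0],[-0.82,0.04,0,0,0,0],[-0.92,0.04,0,0,0,0],[-0.98,0.04,0,0,0,0],[-1,0.04,0,0,0,0],[-1,0.04,0,0,0,0]]

```text
time_s: 11.63
tool_pos: [0.495, 0.0227, 0.2517]
eef_rot: [-3.141, -0.0, 0.003]
ft_force: [-0.4, 1.0, -0.2]
opening: 0.0554
gripper_force: 0.0
```

drive_tool:
  moves:
    - [[-0.05,0,0,0,0,0],[-0.15,0,0,0,0,0],[-0.25,0,0,0,0,0],[-0.3,0,0,0,0,0],[-0.317,0,0,0,0,0],[-0.317,0,0,0,0,0],[-0.317,0,0,0,0,0]]

```text
time_s: 12.22
tool_pos: [0.4491, 0.0225, 0.2529]
eef_rot: [3.142, 0.0, 0.001]
ft_force: [0.2, -0.1, 0.2]
opening: 0.0553
gripper_force: 0.0
```

Run:
```python
from cell import ctrl
import cv2
t=ctrl.get_image("top")["pixels"];s=ctrl.get_image("side")["pixels"]
a=cv2.resize(t[110:250,240:380],(390,390),interpolation=cv2.INTER_CUBIC);b=cv2.resize(s[100:240,260:400],(390,390),interpolation=cv2.INTER_CUBIC)
cv2.imwrite("pics/a3.png",cv2.hconcat([a,b]))
```

```text
(no output)
```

View pics/a3.png

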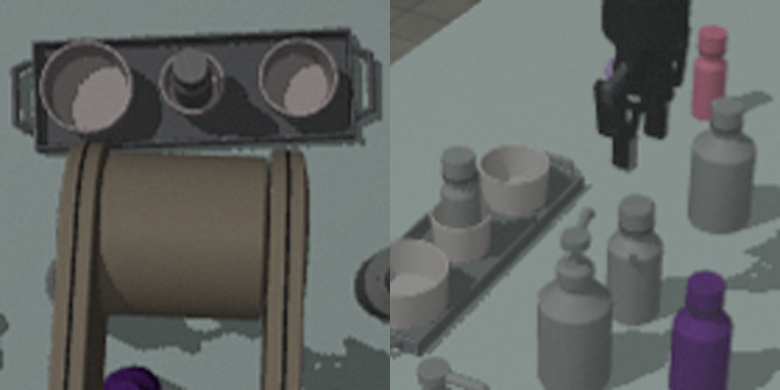

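The small bottle stands upright in its cup (top crop 190,75). The fingers straddle the medium cap (side crop: fingers 625–655, cap 636).

drive_tool:
  moves:
    - [[0,0,0.05,0,0,0],[0,0,0.12,0,0,0],[0,0,0.2,0,0,0],[0,0,0.28,0,0,0],[0,0,0.36,0,0,0],[0,0,0.44,0,0,0],[0,0,0.5,0,0,0],[0,0,0.54,0,0,0],[0,0,0.54,0,0,0],[0,0,0.54,0,0,0]]

```text
time_s: 13.15
tool_pos: [0.4486, 0.0226, 0.1715]
eef_rot: [-3.142, -0.0, 0.001]
ft_force: [0.3, -0.5, 1.0]
opening: 0.0555
gripper_force: 0.0
```

drive_tool:
  moves:
    - [[0,0,0,0,0,0],[0,0,0,0,0,0],[0,0,0,0,0,0],[0,0,0,0,0,0],[0,0,0,0,0,0],[0,0,0,0,0,0],[0,0,0,0,0,0],[0,0,0,0,0,0]]
  claw: 1

```text
time_s: 13.82
tool_pos: [0.4494, 0.0226, 0.1728]
eef_rot: [-3.141, -0.0, -0.003]
ft_force: [0.5, 1.4, 6.6]
opening: 0.032
gripper_force: 60.0
```

drive_tool:
  moves:
    - [[0,0,-0.03,0,0,0],[0,0,-0.1,0,0,0],[0,0,-0.2,0,0,0],[0,0,-0.32,0,0,0],[0,0,-0.45,0,0,0],[0,0,-0.6,0,0,0],[0,0,-0.75,0,0,0],[0,0,-0.87,0,0,0],[0,0,-0.95,0,0,0],[0,0,-1,0,0,0],[0,0,-1,0,0,0]]

```text
time_s: 14.73
tool_pos: [0.4492, 0.0225, 0.3235]
eef_rot: [3.141, 0.0, 0.004]
ft_force: [0.7, -0.3, -0.8]
opening: 0.0323
gripper_force: 59.4
```

drive_tool:
  moves:
    - [[0.05,0.03,0,0,0,0],[0.15,0.09,0,0,0,0],[0.27,0.17,0,0,0,0],[0.4,0.26,0,0,0,0],[0.55,0.36,0,0,0,0],[0.7,0.46,0,0,0,0],[0.82,0.54,0,0,0,0],[0.92,0.61,0,0,0,0],[0.98,0.65,0,0,0,0],[1,0.655,0,0,0,0],[1,0.655,0,0,0,0]]

```text
time_s: 15.65
tool_pos: [0.5987, -0.0761, 0.3195]
eef_rot: [-3.141, 0.001, 0.005]
ft_force: [-0.6, 0.2, -1.2]
opening: 0.032
gripper_force: 59.5
```

drive_tool:
  moves:
    - [[0.05,0,0,0,0,0],[0.15,0,0,0,0,0],[0.25,0,0,0,0,0],[0.3,0,0,0,0,0],[0.329,0,0.03,0,0,0],[0.329,0,0.1,0,0,0],[0.329,0,0.2,0,0,0],[0.329,0,0.3,0,0,0],[0.329,0,0.4,0,0,0],[0.329,0,0.47,0,0,0],[0.329,0,0.5,0,0,0],[0.329,0,0.5,0,0,0],[0.329,0,0.5,0,0,0]]

```text
time_s: 16.73
tool_pos: [0.6479, -0.0756, 0.2469]
eef_rot: [-3.142, -0.0, 0.0]
ft_force: [-0.5, 0.7, -0.5]
opening: 0.0321
gripper_force: 59.5
```

Run:
```python
from cell import ctrl
from geo import *
t=ctrl.get_image("top")["pixels"];s=ctrl.get_image("side")["pixels"]
p=np.array(ctrl.sense()["tool_pos"]);print(p)
for n,im in(("top",t),("side",s)):
    for P in((p[0],p[1],p[2]-.1725),(.6485,-.0757,.049)):
        cv2.circle(im,tuple(np.round(proj(n,np.array(P))*8).astype(int).tolist()),8,(0,0,255),-1,shift=3)
a=cv2.resize(t[80:200,280:400],(390,390),interpolation=cv2.INTER_CUBIC);b=cv2.resize(s[90:210,250:370],(390,390),interpolation=cv2.INTER_CUBIC)
cv2.imwrite("pics/a4.png",cv2.hconcat([a,b]))
```

```text
[ 0.64853648 -0.07573088  0.24808223]
```

View pics/a4.png

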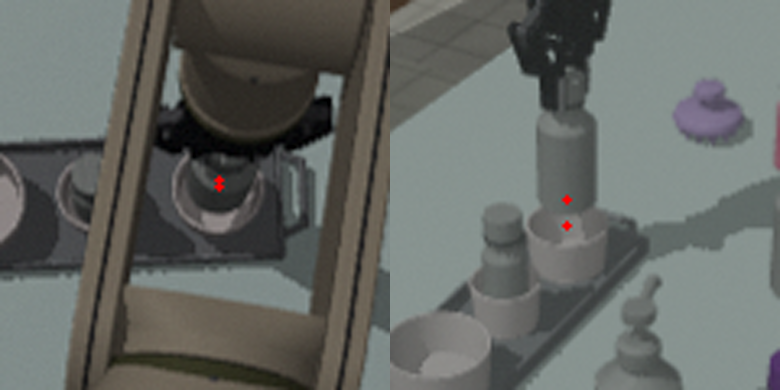

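The medium bottle is centred over the medium cup (side crop: rim 527–608, marker 567). I'll lower it.

drive_tool:
  moves:
    - [[0,0,0.03,0,0,0],[0,0,0.08,0,0,0],[0,0,0.14,0,0,0],[0,0,0.2,0,0,0],[0,0,0.26,0,0,0],[0,0,0.31,0,0,0],[0,0,0.35,0,0,0],[0,0,0.38,0,0,0],[0,0,0.4,0,0,0],[0,0,0.41,0,0,0],[0,0,0.41,0,0,0],[0,0,0.41,0,0,0]]

```text
time_s: 17.83
tool_pos: [0.6483, -0.0757, 0.1857]
eef_rot: [3.141, 0.0, 0.001]
ft_force: [-0.3, 0.9, -0.9]
opening: 0.0323
gripper_force: 59.5
```

drive_tool:
  moves:
    - [[0,0,0.006,0,0,0],[0,0,0.012,0,0,0],[0,0,0.018,0,0,0],[0,0,0.018,0,0,0],[0,0,0.018,0,0,0]]

```text
time_s: 18.25
tool_pos: [0.648, -0.0756, 0.1825]
eef_rot: [-3.142, -0.0, 0.0]
ft_force: [-0.6, -0.8, -0.5]
opening: 0.0319
gripper_force: 59.5
```

drive_tool:
  moves:
    - [[0,0,0.005,0,0,0],[0,0,0.01,0,0,0],[0,0,0.01,0,0,0]]

```text
time_s: 18.5
tool_pos: [0.648, -0.0756, 0.1809]
eef_rot: [-3.142, -0.0, 0.0]
ft_force: [-0.7, -0.8, -0.3]
opening: 0.0323
gripper_force: 59.7
```

drive_tool:
  moves:
    - [[0,0,0.004,0,0,0],[0,0,0.008,0,0,0],[0,0,0.008,0,0,0]]

```text
time_s: 18.75
tool_pos: [0.6484, -0.0756, 0.1809]
eef_rot: [3.141, 0.0, 0.002]
ft_force: [-0.8, 1.0, 5.2]
opening: 0.032
gripper_force: 60.2
```

drive_tool:
  moves:
    - [[0,0,0,0,0,0],[0,0,0,0,0,0],[0,0,0,0,0,0],[0,0,0,0,0,0],[0,0,0,0,0,0],[0,0,0,0,0,0]]
  claw: -0.3

```text
time_s: 19.25
tool_pos: [0.648, -0.0756, 0.1797]
eef_rot: [-3.142, -0.0, 0.0]
ft_force: [0.4, -0.4, -0.0]
opening: 0.0557
gripper_force: 0.0
```

drive_tool:
  moves:
    - [[0,0,-0.04,0,0,0],[0,0,-0.1,0,0,0],[0,0,-0.18,0,0,0],[0,0,-0.28,0,0,0],[0,0,-0.4,0,0,0],[0,0,-0.5,0,0,0],[0,0,-0.58,0,0,0],[0,0,-0.6,0,0,0],[0,0,-0.6,0,0,0]]

```text
time_s: 20.0
tool_pos: [0.6488, -0.0758, 0.2721]
eef_rot: [3.141, 0.0, 0.005]
ft_force: [0.1, -0.2, -0.1]
opening: 0.0556
gripper_force: 0.0
```

drive_tool:
  moves:
    - [[-0.05,0.02,0,0,0,0],[-0.15,0.07,0,0,0,0],[-0.27,0.14,0,0,0,0],[-0.4,0.22,0,0,0,0],[-0.55,0.31,0,0,0,0],[-0.7,0.4,0,0,0,0],[-0.82,0.48,0,0,0,0],[-0.92,0.54,0,0,0,0],[-0.98,0.57,0,0,0,0],[-1,0.572,0,0,0,0],[-1,0.572,0,0,0,0]]

```text
time_s: 20.92
tool_pos: [0.4973, -0.1614, 0.2692]
eef_rot: [-3.141, 0.001, 0.001]
ft_force: [-0.8, -0.2, 0.0]
opening: 0.0552
gripper_force: 0.0
```

drive_tool:
  moves:
    - [[-0.05,0,0,0,0,0],[-0.15,0,0,0,0,0],[-0.27,0,0,0,0,0],[-0.35,0,0,0,0,0],[-0.377,0,0,0,0,0],[-0.377,0,0,0,0,0],[-0.377,0,0,0,0,0]]

```text
time_s: 21.5
tool_pos: [0.442, -0.1613, 0.27]
eef_rot: [3.141, 0.001, 0.001]
ft_force: [0.1, 0.3, 0.4]
opening: 0.0556
gripper_force: 0.0
```

Run:
```python
from cell import ctrl
import cv2
t=ctrl.get_image("top")["pixels"];s=ctrl.get_image("side")["pixels"]
a=cv2.resize(t[110:250,280:420],(390,390),interpolation=cv2.INTER_CUBIC);b=cv2.resize(s[70:210,275:415],(390,390),interpolation=cv2.INTER_CUBIC)
cv2.imwrite("pics/a5.png",cv2.hconcat([a,b]));print(ctrl.sense()["tool_pos"])
```

```text
[ 0.44215728 -0.16135119  0.26993466]
```

View pics/a5.png

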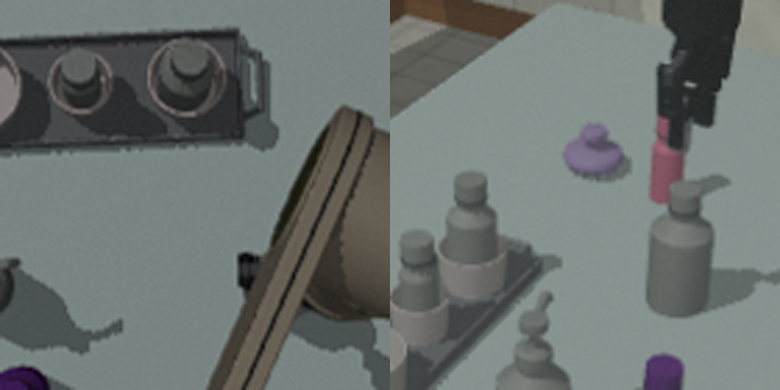

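The small and medium bottles stand upright in their cups. The gripper is over the large cap (side crop: fingers 680–702, cap 685,195).

drive_tool:
  moves:
    - [[0,0,0.05,0,0,0],[0,0,0.12,0,0,0],[0,0,0.2,0,0,0],[0,0,0.28,0,0,0],[0,0,0.36,0,0,0],[0,0,0.44,0,0,0],[0,0,0.5,0,0,0],[0,0,0.54,0,0,0],[0,0,0.553,0,0,0],[0,0,0.553,0,0,0],[0,0,0.553,0,0,0]]

```text
time_s: 22.52
tool_pos: [0.4418, -0.1616, 0.1873]
eef_rot: [3.141, 0.0, 0.001]
ft_force: [0.4, -0.6, 0.8]
opening: 0.0556
gripper_force: 0.0
```

drive_tool:
  moves:
    - [[0,0,0,0,0,0],[0,0,0,0,0,0],[0,0,0,0,0,0],[0,0,0,0,0,0],[0,0,0,0,0,0],[0,0,0,0,0,0],[0,0,0,0,0,0],[0,0,0,0,0,0]]
  claw: 1

```text
time_s: 23.18
tool_pos: [0.4422, -0.1617, 0.1879]
eef_rot: [3.141, 0.0, 0.003]
ft_force: [1.0, 1.3, 5.7]
opening: 0.0325
gripper_force: 60.3
```

drive_tool:
  moves:
    - [[0,0,-0.03,0,0,0],[0,0,-0.1,0,0,0],[0,0,-0.2,0,0,0],[0,0,-0.32,0,0,0],[0,0,-0.45,0,0,0],[0,0,-0.6,0,0,0],[0,0,-0.75,0,0,0],[0,0,-0.87,0,0,0],[0,0,-0.95,0,0,0],[0,0,-1,0,0,0],[0,0,-1,0,0,0]]

```text
time_s: 24.1
tool_pos: [0.4419, -0.1617, 0.3387]
eef_rot: [3.14, 0.0, 0.003]
ft_force: [1.1, 0.6, -1.8]
opening: 0.0323
gripper_force: 59.6
```

drive_tool:
  moves:
    - [[0.04,-0.05,0,0,0,0],[0.12,-0.15,0,0,0,0],[0.21,-0.27,0,0,0,0],[0.3,-0.4,0,0,0,0],[0.39,-0.53,0,0,0,0],[0.47,-0.66,0,0,0,0],[0.53,-0.78,0,0,0,0],[0.57,-0.89,0,0,0,0],[0.6,-0.97,0,0,0,0],[0.6,-1,0,0,0,0],[0.6,-1,0,0,0,0]]

```text
time_s: 25.02
tool_pos: [0.5312, -0.0103, 0.3357]
eef_rot: [-3.141, -0.003, 0.003]
ft_force: [0.3, -0.4, -1.6]
opening: 0.0322
gripper_force: 59.7
```

drive_tool:
  moves:
    - [[0.04,-0.05,0,0,0,0],[0.12,-0.15,0,0,0,0],[0.21,-0.27,0,0,0,0],[0.31,-0.4,0,0,0,0],[0.42,-0.53,0,0,0,0],[0.53,-0.66,0,0,0,0],[0.63,-0.78,0,0,0,0],[0.7,-0.88,0,0,0,0],[0.74,-0.95,0,0,0,0],[0.752,-0.97,0,0,0,0],[0.752,-0.97,0.04,0,0,0],[0.752,-0.97,0.15,0,0,0],[0.752,-0.97,0.27,0,0,0],[0.752,-0.97,0.38,0,0,0],[0.752,-0.97,0.46,0,0,0],[0.752,-0.97,0.5,0,0,0],[0.752,-0.97,0.5,0,0,0],[0.752,-0.97,0.5,0,0,0]]

```text
time_s: 26.52
tool_pos: [0.6443, 0.1336, 0.2622]
eef_rot: [3.142, -0.001, 0.0]
ft_force: [0.4, 0.7, -1.4]
opening: 0.0323
gripper_force: 59.8
```

Run:
```python
from cell import ctrl
from geo import *
t=ctrl.get_image("top")["pixels"];s=ctrl.get_image("side")["pixels"]
p=np.array(ctrl.sense()["tool_pos"]);print(p)
for n,im in(("top",t),("side",s)):
    for P in((p[0],p[1],p[2]-.1878),(.645,.1337,.049)):
        cv2.circle(im,tuple(np.round(proj(n,np.array(P))*8).astype(int).tolist()),8,(0,0,255),-1,shift=3)
a=cv2.resize(t[80:200,200:320],(390,390),interpolation=cv2.INTER_CUBIC);b=cv2.resize(s[130:250,210:330],(390,390),interpolation=cv2.INTER_CUBIC)
cv2.imwrite("pics/a6.png",cv2.hconcat([a,b]))
```

```text
[0.64485402 0.13392523 0.26349983]
```

View pics/a6.png

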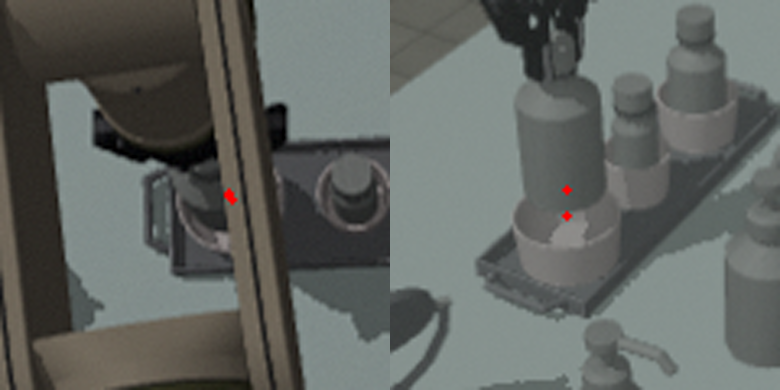

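The large bottle is over the large cup (side crop: rim 513–620, bottle axis about 563). It is roughly 2 mm towards +x, so I'll shift about 1.5 mm while lowering.

drive_tool:
  moves:
    - [[-0.005,0.002,0.03,0,0,0],[-0.01,0.004,0.08,0,0,0],[-0.01,0.004,0.14,0,0,0],[-0.01,0.004,0.2,0,0,0],[-0.01,0.004,0.26,0,0,0],[-0.01,0.004,0.31,0,0,0],[-0.01,0.004,0.35,0,0,0],[-0.01,0.004,0.38,0,0,0],[-0.01,0.004,0.4,0,0,0],[-0.01,0.004,0.41,0,0,0],[-0.01,0.004,0.41,0,0,0],[-0.01,0.004,0.41,0,0,0]]

```text
time_s: 27.62
tool_pos: [0.643, 0.1335, 0.2008]
eef_rot: [-3.142, -0.0, -0.001]
ft_force: [-0.6, -0.3, -1.5]
opening: 0.0319
gripper_force: 59.8
```

drive_tool:
  moves:
    - [[0,0,0.006,0,0,0],[0,0,0.012,0,0,0],[0,0,0.018,0,0,0],[0,0,0.018,0,0,0],[0,0,0.018,0,0,0]]

```text
time_s: 28.03
tool_pos: [0.6427, 0.1335, 0.1977]
eef_rot: [-3.142, -0.0, 0.0]
ft_force: [-0.6, 0.4, -1.5]
opening: 0.032
gripper_force: 59.8
```

drive_tool:
  moves:
    - [[0,0,0.005,0,0,0],[0,0,0.01,0,0,0],[0,0,0.01,0,0,0]]

```text
time_s: 28.28
tool_pos: [0.6428, 0.1335, 0.1961]
eef_rot: [-3.142, -0.0, 0.0]
ft_force: [0.3, -0.7, -1.4]
opening: 0.0319
gripper_force: 59.9
```

drive_tool:
  moves:
    - [[0,0,0.004,0,0,0],[0,0,0.008,0,0,0],[0,0,0.008,0,0,0]]

```text
time_s: 28.53
tool_pos: [0.6431, 0.1335, 0.1961]
eef_rot: [-3.141, -0.0, -0.002]
ft_force: [-2.2, -0.3, 5.1]
opening: 0.0322
gripper_force: 60.5
```

Contact came at an underside height of 8.3 mm, as with the others. I'll release and retreat.

drive_tool:
  moves:
    - [[0,0,0,0,0,0],[0,0,0,0,0,0],[0,0,0,0,0,0],[0,0,0,0,0,0],[0,0,0,0,0,0],[0,0,0,0,0,0]]
  claw: -0.3

```text
time_s: 29.03
tool_pos: [0.6427, 0.1334, 0.1949]
eef_rot: [3.142, 0.0, -0.0]
ft_force: [0.4, 0.2, -0.1]
opening: 0.0556
gripper_force: 0.0
```

drive_tool:
  moves:
    - [[0,0,-0.04,0,0,0],[0,0,-0.1,0,0,0],[0,0,-0.18,0,0,0],[0,0,-0.28,0,0,0],[0,0,-0.4,0,0,0],[0,0,-0.55,0,0,0],[0,0,-0.7,0,0,0],[0,0,-0.8,0,0,0],[0,0,-0.85,0,0,0],[0,0,-0.85,0,0,0]]

```text
time_s: 29.87
tool_pos: [0.6438, 0.1336, 0.3266]
eef_rot: [-3.141, -0.0, -0.009]
ft_force: [-0.6, 0.3, 0.0]
opening: 0.0555
gripper_force: 0.0
```

drive_tool:
  moves:
    - [[-0.05,0.05,0,0,0,0],[-0.15,0.15,0,0,0,0],[-0.3,0.3,0,0,0,0],[-0.45,0.45,0,0,0,0],[-0.6,0.6,0,0,0,0],[-0.75,0.75,0,0,0,0],[-0.9,0.9,0,0,0,0],[-1,1,0,0,0,0],[-1,1,0,0,0,0],[-1,1,0,0,0,0]]

```text
time_s: 30.7
tool_pos: [0.4921, -0.0171, 0.3219]
eef_rot: [-3.141, 0.003, 0.001]
ft_force: [-0.3, 0.6, 0.1]
opening: 0.0555
gripper_force: 0.0
```

Run:
```python
from cell import ctrl
import cv2
t=ctrl.get_image("top")["pixels"];s=ctrl.get_image("side")["pixels"]
a=cv2.resize(t[100:260,150:360],(395,301));b=cv2.resize(s[90:300,160:430],(395,307))[:301]
cv2.imwrite("pics/a7.png",cv2.hconcat([a,b]))
```

```text
(no output)
```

View pics/a7.png

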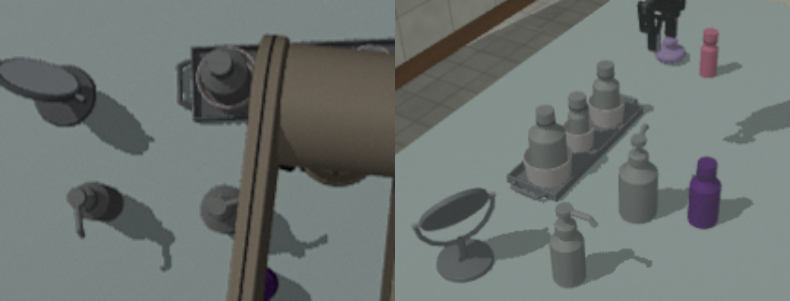

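The side crop shows all three empties upright in their own cups (545,145; 577,120; 605,95). The pumps, mirror, massager and look-alikes are still standing, and the gripper is clear of everything.

```bash
python3 -c "
from cell import ctrl
print(ctrl.sign_off())"
```

```text
the job is handed in; nothing more can be done
None
```

All three empty dispensers stand upright on the floor of their own-size cups, nothing was knocked over, and the job was handed in at about 31 s of the 80 s allowed.

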